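Index the lens jig's swing arm one hole

ROBOT

A 6-joint arm with a two-finger parallel gripper is mounted at the origin on the work surface. World frame = base frame: x ahead of the robot, y to its left, z up, the work surface at z = 0. Lengths are in m, angles in rad, forces in N, time in s.
With the tool pointing down it reaches from about 0.4 to 0.825 m from the base axis. Payload 7 kg.
Tool frame: the origin (TCP) lies at the very end of the fingers, on their centre line; the grasp point (between the pads) lies 19 mm behind it (ctrl.hold_point_z is the z of the grasp point in the tool frame, in m); z points along the fingers, y is the line along which they close (so a half turn about z gives the same grasp; the last joint's range is limited). The gripper opens to 88 mm and grips with 3 to 60 N. Pads are 19 mm wide; open, the fingers measure 130 mm over their backs; the gripper's body (78 mm by 193 mm) begins 47 mm behind the grasp point.
Start: joints at [1.494, 0.359, 0.012, 0, -1.224, -0.288], TCP at [0.241, 0.631, 0.227] pointing down, gripper open.
Joint ranges: [-3.07, 3.07], [-1.43, 2.12], [-1.02, 1.25], [-3.03, 1.67], [-3.05, -0], [-3.03, 3.03]. Speed limits (rad/s): [2.39, 2.39, 3.01, 3.14, 3.14, 3.14].

INTERFACE

Orientations are given as a unit quaternion [x, y, z, w].
In Python, from rig import ctrl gives the robot as it stands.
- The arm moves only by the tool send_rows, never from a script. Its argument "rows" is a list of rows, each a list of 5 numbers: the gripper command: -1 is shut, 1 is fully open, values between are in proportion, then the shift along the tool's x, y, z in cm, then the turn about the tool's z in rad. A call has 1 to 5 rows; each row is the pose to reach, as a shift and turn from the pose commanded when the call began, along the tool's axes at that moment; what a row does not reach only later rows make up. A row lasts 1/8 s, in which the tool goes at most 62.5 mm and 10.7 degrees, less where a joint would pass 70% of its speed; a pose out of reach is approached as far as the arm can. A call with a gripper value outside its range is refused whole. The fingers move at their own pace and stop on an object; the grip force is fixed at half the most. Time passes only in rows, so rows that repeat a pose let the fingers close. It gives the time, the measured TCP pose, the force, the opening and the grip force at its end, in the units of the state.
- ctrl.observe(): the state, without advancing time (a new reading comes with each control period).
- ctrl.grab_frame(name): name is "side" or "top"; returns the picture (400x640x3 uint8, red, green, blue); there is no depth.
- ctrl.camera_info(name): a dict with "K" (3x3 intrinsics, pixels), "k1" (the pictures are not rectified: a ray, as slopes to the right and down, at radius r is drawn at 1 + k1 r^2 times it, then the intrinsics apply), "world_to_cam" (4x4, takes a point from world to camera coordinates). Camera axes: x right, y down, z forward; pixel columns grow to the right and rows downward; lengths in m; the calibration is good to about 2 mm. A picture is of the moment at which its call begins. camera_info takes no time and is no camera call.
- ctrl.finish_job(): hands the job in; it is judged then, once.
The state is a dict: "time": time; "q": joint angles; "joint_vel": joint speeds; "joint_torque": joint torques, N m; "eef_pos": TCP position; "tool_rot": TCP orientation; "ft_force": force on the tool from outside, world axes, zero at the start; "moment": the same for the moment, N m; "grip_width": finger opening in m; "grasp_force": force on a finger pad.
Only numpy, scipy, OpenCV 4.12 (cv2) and the standard library are available. Lean on these libraries where they do the work, as an engineer would, in place of code of your own. Each camera call takes 0.05 s, during which the arm holds its last target. There are 200 camera calls.

TASK

The lens jig's swing arm must stand one hole nearer to the wooden lens rack: hook a closed fingertip under the pull ring, lift the spring pin clear of its hole, swing the arm to the very next hole on the rack's side and let the pin drop fully home there, then come away. Do not pinch, grip or force the ring, do not pass beyond that next hole, and leave everything else on the table where it is.

Things in the scene. Friction and masses are not known exactly. Their poses are not given: they have to be found in the camera images.
- jig: Fixed indexing jig, 250 x 240 mm, on a grey base plate; origin on the table under the swing arm's vertical pivot; x points away from the robot side (yaw varies), z up. A flat steel index plate, top 70 mm above the table, curved about the pivot, has five holes at 190 mm from the pivot: one straight along the jig's -x, two either side, 0.30 rad (57 mm) apart.
- pivot (a point): Point on the pivot's axis, 100 mm above the table. From here the green swing arm reaches along the jig's -x, towards the robot, over the index plate; its top is at 84 mm. It carries a low black nest with a grey calculator front, top at 98 mm, from 45 to 125 mm from the pivot. A steel cap on the pivot reaches 106 mm.
- swing_arm (a joint): Angle of the swing arm, rad: 0 in the middle hole, where it starts (within 0.01); grows as the ring end swings to the jig's +y (clockwise from above). Holes at -0.60, -0.30, 0, 0.30, 0.60. With the pin in a hole the arm has about 0.01 rad of play; freed, it turns easily (0.5 N at the ring) and stays where it is left.
- pin_lift (a joint): Height of the spring pin above fully home, m: 0 when seated in a hole; stop at 0.032. Clear of the plate above 0.012. A spring pushes it down: about 3 N to start lifting, 5 N at 16 mm, 6.5 N at the stop. Lowered on the plate between holes it rides at 0.012 and drops into a hole that it meets.
- ring_mid (a point): Centre of the upright steel pull ring on top of the pin, 190 mm from the pivot, 144 mm above the table with the pin home; it rises with the pin. Round wire 8 mm thick, 52 mm clear opening, 68 mm outside. x is level, through the ring along the arm towards the pivot; y level across; z up. The robot's side of the ring is free; beyond it nothing near is higher than 106 mm.
- rack_mid (a point): Wooden lens rack, fixed, 150 x 90 mm, slotted ribs 48 mm high holding six smoky upright lenses (tops at 62 mm). Point 30 mm above the table at its middle. It stands either left (jig's +y) or right (jig's -y) of the jig; a grey divided tray of white key caps, 150 x 110 x 35 mm, stands on the other side.
- sprue_mid (a point): Bystander: orange key cap sprue, 110 x 56 x 12 mm, lying loose. Its middle.
- spring_mid (a point): Bystander: nickel battery spring, 38 mm long, 16 mm thick, lying loose. Its middle.
- bracket_mid (a point): Bystander: L-shaped dull steel chassis bracket, 70 x 50 x 35 mm high, loose. A point 15 mm above the middle of its foot.
- screwpot_mid (a point): Bystander: small open steel bowl for screws, 60 mm across, 40 mm high, loose. A point half-way up.
- driver_grip (a point): Bystander: screwdriver lying loose. A point on its handle.
- lens0_mid (a point): Bystander: one of the six smoky grey lenses, 76 x 50 x 4 mm, loose, upright in its slot of the rack. Its middle.
- lens1_mid (a point): Bystander: one of the six smoky grey lenses, 76 x 50 x 4 mm, loose, upright in its slot of the rack. Its middle.
- lens2_mid (a point): Bystander: one of the six smoky grey lenses, 76 x 50 x 4 mm, loose, upright in its slot of the rack. Its middle.
- lens3_mid (a point): Bystander: one of the six smoky grey lenses, 76 x 50 x 4 mm, loose, upright in its slot of the rack. Its middle.
- lens4_mid (a point): Bystander: one of the six smoky grey lenses, 76 x 50 x 4 mm, loose, upright in its slot of the rack. Its middle.
- lens5_mid (a point): Bystander: one of the six smoky grey lenses, 76 x 50 x 4 mm, loose, upright in its slot of the rack. Its middle.
Not all that is in view belongs to the job. What is shaped like the part that bears rack_mid but purple, red or yellow is not meant.

How it is judged:
On the way, in this order (a step that is already met when the one before it is completed fails the run):
1. the pin is lifted clear of the middle hole by the ring (value of joint pin_lift above 0.0125 m and value of joint swing_arm between -0.15 and 0.15 rad), for 0.1 s.
2. the pin is home in the next hole on the rack's side (((y of rack_mid in the frame of jig above 0 m and value of joint swing_arm between 0.26 and 0.34 rad) or (not (y of rack_mid in the frame of jig above 0 m) and value of joint swing_arm between -0.34 and -0.26 rad)) and value of joint pin_lift below 0.003 m), for 0.2 s.
At the end, for the whole second after the job is handed in: The swing arm stands at 0.30 rad (rack on the jig's +y) or -0.30 rad (rack on its -y), within 0.04 rad, at rest, with the pin within 3 mm of fully home, and nothing is touched (all of step 2 and velocity of joint swing_arm between -0.03 and 0.03 rad/s).
It fails at once if the ring is pinched or forced (more than 30 N between the fingers and the ring) (contact force between the fingers and pin_lift above 30 N).
It fails at once if the arm swings beyond the next hole, or more than half a hole the wrong way ((y of rack_mid in the frame of jig above 0 m and (value of joint swing_arm above 0.45 rad or value of joint swing_arm below -0.15 rad)) or (not (y of rack_mid in the frame of jig above 0 m) and (value of joint swing_arm below -0.45 rad or value of joint swing_arm above 0.15 rad))).
It fails at once if a bystander is moved more than 20 mm (distance of any of sprue_mid, spring_mid, bracket_mid, screwpot_mid, driver_grip from where it was at the start of the episode above 0.02 m).
It fails at once if the lens rack or a lens is struck or moved (contact force between any of the arm, the fingers and rack above 3 N or distance of any of lens0_mid, lens1_mid, lens2_mid, lens3_mid, lens4_mid, lens5_mid from where it was at the start of the episode above 0.02 m).
It also fails if it takes over 40 s, if anything falls off the work surface, if the arm or the gripper's body presses on something with over 40 N, if the wrist force passes 120 N, or if a joint passes its speed limit or range.

## Working session

There is one attempt and no reset: what is moved stays moved. The work goes in short steps, Python scripts to look and compute and a tool call to move; the robot and the scene stay as the last step left them, time stands still between calls to the robot, and variables do not carry over. Pictures are saved under pics/ and viewed, at most 13 in all, crops included, and the job is handed in when it is done.

Besides the shell and the picture viewer there is one more tool, called after "Request:" by a JSON object that holds its "op" and its "data", one argument or row to a line. send_rows: Moves the arm, as the interface text tells. Its arguments: {"type":"object","properties":{"rows":{"type":"array"}},"required":["rows"]}

```bash
mkdir -p pics; python3 - <<'E'
from rig import ctrl
import cv2
for n in("side","top"):
    cv2.imwrite(f"pics/{n}0.png",ctrl.grab_frame(n)[:,:,::-1]); c=ctrl.camera_info(n); print(c)
s=ctrl.observe();print(s)
E
```

```text
{'K': array([[364.57422154,   0.        , 320.22125968],
       [  0.        , 364.57422154, 201.8158604 ],
       [  0.        ,   0.        ,   1.        ]]), 'k1': -0.04894589863864281, 'world_to_cam': array([[ 0.88705516, -0.46155404, -0.01005069, -0.43614424],
       [-0.32274774, -0.60442446, -0.72835772,  0.23091867],
       [ 0.33010157,  0.64933731, -0.68512335,  1.03387563],
       [ 0.        ,  0.        ,  0.        ,  1.        ]])}
{'K': array([[425.68492173,   0.        , 314.19626203],
       [  0.        , 425.68492173, 202.66058629],
       [  0.        ,   0.        ,   1.        ]]), 'k1': -0.044975252730465126, 'world_to_cam': array([[ 0.00679556, -0.99997484, -0.00203336,  0.00681537],
       [-0.98300793, -0.00630722, -0.18345469,  0.49524572],
       [ 0.18343725,  0.00324549, -0.98302606,  1.4429152 ],
       [ 0.        ,  0.        ,  0.        ,  1.        ]])}
{'time': 0.1, 'q': array([ 1.49413298e+00,  3.59331157e-01,  1.11681847e-02, -2.90900818e-04,
       -1.22409334e+00, -2.88089749e-01]), 'joint_vel': array([-0.00077102, -0.00261065,  0.00132708,  0.00263634,  0.00134789,
       -0.00211056]), 'joint_torque': array([-1.26410407e-03, -5.84162486e+01,  2.93748969e+01,  7.01526403e+00,
        1.01389509e-02, -6.01356601e-05]), 'eef_pos': array([0.24066814, 0.63018368, 0.22571698]), 'tool_rot': array([ 9.83406188e-01, -1.81415872e-01, -5.89703016e-05,  7.40345676e-04]), 'ft_force': array([0.17722388, 0.27645832, 0.29554138]), 'moment': array([ 0.0104929 , -0.01098312, -0.02396046]), 'grasp_force': 0.0, 'grip_width': 0.08776059346619923}
```

View pics/side0.png

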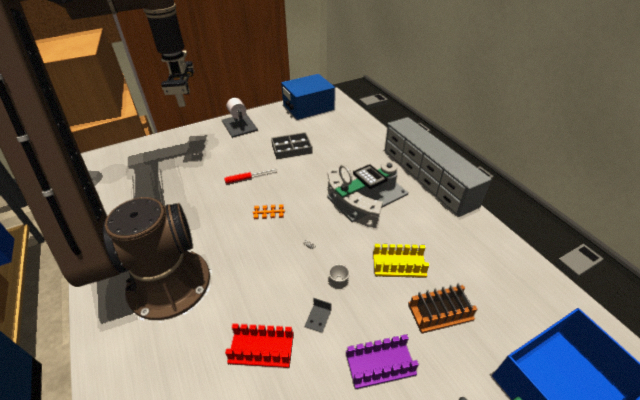

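View pics/top0.png

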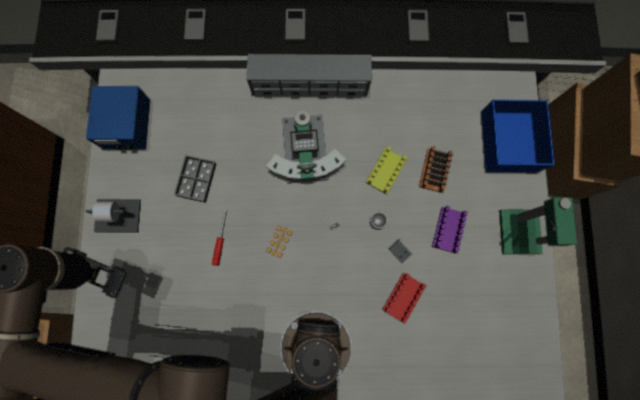

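The brown rack with lenses is at top (436,168), right of the jig at (303,140), so the target is -0.30. I'll enlarge both views of the jig.

```bash
python3 - <<'E'
import cv2,numpy as np
a=cv2.imread("pics/top0.png")[100:190,255:355]; b=cv2.imread("pics/side0.png")[145:235,315:415]
cv2.imwrite("pics/c1.png",np.vstack([cv2.resize(a,(660,594)[:2],interpolation=cv2.INTER_CUBIC)]))
cv2.imwrite("pics/c2.png",cv2.resize(b,(660,594),interpolation=cv2.INTER_CUBIC))
E
```

```text
(no output)
```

View pics/c1.png

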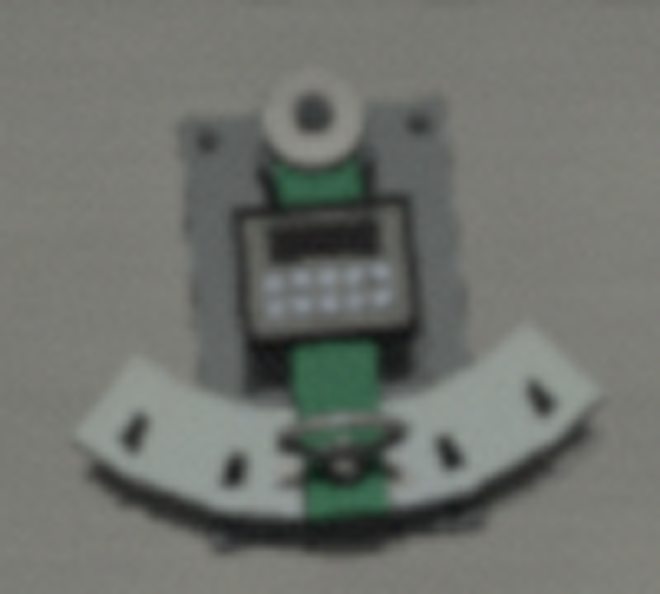

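View pics/c2.png

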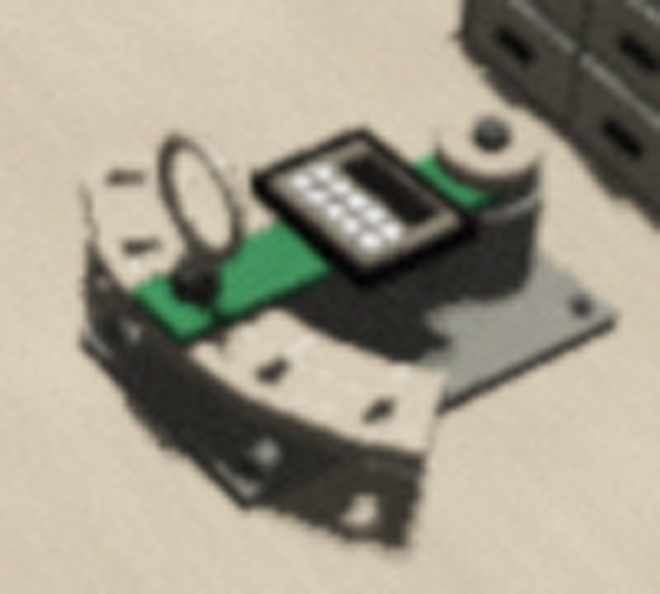

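Top crop: cap (313,113), holes (134,433), (235,470), (450,455) and (541,400), ring top about (342,420). Side crop: ring centre (199,195), cap (490,133), holes (125,178), (142,245), (273,370) and (380,410). I'll fit the jig pose from these.

```bash
cat > h.py <<'E'
import numpy as np
from rig import ctrl
from scipy.optimize import least_squares
def proj(n,P):
    c=ctrl.camera_info(n);T=c["world_to_cam"];p=T[:3,:3]@P+T[:3,3];s=p[:2]/p[2]
    s=s*(1+c["k1"]*(s@s));return (c["K"]@[*s,1])[:2]
def loc(v,a,r,z): # polar on jig; a=arm angle
    x,y,w=v[:3];j=r*np.array([-np.cos(a),np.sin(a)])
    return np.array([x+np.cos(w)*j[0]-np.sin(w)*j[1],y+np.sin(w)*j[0]+np.cos(w)*j[1],z])
E
python3 - <<'E'
from h import *
obs=[]
T=lambda u,v:(255+u/6.6,100+v/6.6); S=lambda u,v:(315+u/6.6,145+v/6.6)
A=[.6,.3,-.3,-.6]
for a,p in zip(A,[(134,433),(235,470),(450,455),(541,400)]): obs.append(("top",a,.19,.07,T(*p)))
for a,p in zip(A,[(125,178),(142,245),(273,370),(380,410)]): obs.append(("side",a,.19,.07,S(*p)))
obs+=[("top",0,0,.106,T(313,113)),("side",0,0,.106,S(490,133)),("top",0,.19,.178,T(342,420)),("side",0,.19,.144,S(199,195))]
f=lambda v:np.concatenate([proj(n,loc(v,a,r,z))-p for n,a,r,z,p in obs])
s=least_squares(f,[.7,.03,0],loss="soft_l1");print(s.x);print(f(s.x).reshape(-1,2).round(1))
for a in(0,-.15,-.3):print(a,loc(s.x,a,.19,.144))
E
```

```text
[0.78754593 0.05122647 0.09221742]
[[ 1.   0.1]
 [ 0.8  0. ]
 [ 0.2 -0.4]
 [ 0.4 -0. ]
 [-0.  -0.6]
 [-0.1 -0.5]
 [-0.2 -0.7]
 [-0.4 -0.5]
 [ 0.5 -0. ]
 [-0.1 -1.4]
 [ 0.2  0.2]
 [-0.4 -0.3]]
0 [0.59835324 0.03372998 0.144     ]
-0.15 [0.60309231 0.00565385 0.144     ]
-0.3 [ 0.61197382 -0.02139883  0.144     ]
```

Request:
{"op": "send_rows", "data": {
  "rows": [
    [-1, 4, 5, -3, -0.1],
    [-1, 8, 10, -6, -0.2],
    [-1, 12, 14.6, -10, -0.3],
    [-1, 16, 19.5, -15, -0.4],
    [-1, 20, 24.4, -20, -0.46]
  ]
}}

```text
time: 0.72
eef_pos: [0.325, 0.3764, 0.3891]
tool_rot: [0.999, 0.049, -0.0, 0.0]
ft_force: [0.7, 0.7, 0.6]
grip_width: 0.0431
grasp_force: 0.0
```

Request:
{"op": "send_rows", "data": {
  "rows": [
    [-1, 2, 5.5, -3, 0],
    [-1, 4, 11, -4, 0],
    [-1, 6, 17, -5, 0],
    [-1, 8, 23, -6, 0],
    [-1, 8, 29, -6, 0]
  ]
}}

```text
time: 1.35
eef_pos: [0.4327, 0.0959, 0.4481]
tool_rot: [0.999, 0.048, -0.0, 0.0]
ft_force: [1.3, 0.3, -0.0]
grip_width: 0.0006
grasp_force: 0.0
```

Request:
{"op": "send_rows", "data": {
  "rows": [
    [-1, 0, 5, -6, 0],
    [-1, 0, 6, -12, 0],
    [-1, 0, 6, -18, 0],
    [-1, 0, 6, -24, 0],
    [-1, 0, 6, -30, 0]
  ]
}}

```text
time: 1.98
eef_pos: [0.4369, 0.0372, 0.7439]
tool_rot: [0.999, 0.047, 0.001, -0.0]
ft_force: [1.7, 1.4, 2.4]
grip_width: 0.0003
grasp_force: 0.0
```

```bash
python3 - <<'E'
from h import *
from scipy.spatial.transform import Rotation as R
s=ctrl.observe();print(s["time"],s["q"].round(3),s["eef_pos"].round(4),s["tool_rot"].round(3));print(R.from_quat(s["tool_rot"]).as_matrix().round(3))
E
```

```text
1.975 [ 0.538  0.105  0.882  0.    -2.346  1.128] [0.4369 0.0372 0.7439] [ 0.999  0.047  0.001 -0.   ]
[[ 0.996  0.095  0.001]
 [ 0.095 -0.996  0.001]
 [ 0.001 -0.001 -1.   ]]
```

Request:
{"op": "send_rows", "data": {
  "rows": [
    [-1, 0, 0, -6, 0],
    [-1, 0, 0, -12, 0],
    [-1, 0, 0, -18, 0],
    [-1, 0, 0, -24, 0],
    [-1, 0, 0, -30, 0]
  ]
}}

```text
time: 2.6
eef_pos: [0.3858, 0.0325, 0.8241]
tool_rot: [0.999, 0.048, 0.016, 0.004]
ft_force: [-0.1, -0.3, 0.1]
grip_width: 0.0002
grasp_force: 0.0
```

```bash
cat > st.py <<'E'
from h import *
from scipy.spatial.transform import Rotation as R
s=ctrl.observe();print(s["time"],s["q"].round(3),s["eef_pos"].round(4),s["tool_rot"].round(3),s["ft_force"].round(1));print(R.from_quat(s["tool_rot"]).as_matrix().round(3))
E
python3 st.py
```

```text
2.6 [ 0.629  0.181  1.252  0.048 -2.618  1.079] [0.3858 0.0325 0.8241] [0.999 0.048 0.016 0.004] [-0.1 -0.3  0.1]
[[ 0.995  0.095  0.033]
 [ 0.095 -0.995 -0.006]
 [ 0.033  0.009 -0.999]]
```

Request:
{"op": "send_rows", "data": {
  "rows": [
    [-1, 0, 0, 5, 0],
    [-1, 0, 0, 10, 0],
    [-1, 0, 0, 15, 0],
    [-1, 0, 0, 20, 0],
    [-1, 0, 0, 20, 0]
  ]
}}

```text
time: 3.22
eef_pos: [0.3911, 0.0308, 0.6202]
tool_rot: [0.999, 0.048, 0.012, 0.006]
ft_force: [0.4, -0.0, 0.3]
grip_width: 0.0002
grasp_force: 0.0
```

```bash
python3 st.py
```

```text
3.225 [ 0.614 -0.141  0.304  0.025 -2.001  1.063] [0.3911 0.0308 0.6202] [0.999 0.048 0.012 0.006] [ 0.4 -0.   0.3]
[[ 0.995  0.096  0.024]
 [ 0.096 -0.995 -0.01 ]
 [ 0.023  0.012 -1.   ]]
```

Request:
{"op": "send_rows", "data": {
  "rows": [
    [-1, 6, 3, 0, 0],
    [-1, 12, 6, 0, 0],
    [-1, 18, 9, 0, 0],
    [-1, 24, 12, 0, 0],
    [-1, 30, 15, 0, 0]
  ]
}}

```text
time: 3.85
eef_pos: [0.685, -0.0815, 0.6364]
tool_rot: [0.999, 0.047, 0.018, 0.005]
ft_force: [2.5, 1.7, 2.2]
grip_width: 0.0006
grasp_force: 0.0
```

Request:
{"op": "send_rows", "data": {
  "rows": [
    [-1, 6, 0, 0, 0],
    [-1, 12, 0, 0, 0],
    [-1, 18, 0, 0, 0],
    [-1, 24, 0, 0, 0],
    [-1, 30, 0, 0, 0]
  ]
}}

```text
time: 4.47
eef_pos: [0.8126, -0.0529, 0.5504]
tool_rot: [0.998, 0.048, 0.039, 0.011]
ft_force: [-0.0, -0.9, 0.4]
grip_width: 0.0005
grasp_force: 0.0
```

```bash
python3 st.py
```

```text
4.475 [ 0.188  0.675  1.252  0.036 -2.074  1.497] [ 0.8126 -0.0529  0.5504] [0.998 0.048 0.039 0.011] [-0.  -0.9  0.4]
[[ 0.992  0.094  0.078]
 [ 0.096 -0.995 -0.017]
 [ 0.076  0.025 -0.997]]
```

Request:
{"op": "send_rows", "data": {
  "rows": [
    [-1, 60, 0, -10, 0]
  ]
}}

```text
time: 4.6
eef_pos: [0.8415, -0.0457, 0.5368]
tool_rot: [0.997, 0.047, 0.057, 0.015]
ft_force: [0.3, -0.5, 0.2]
grip_width: 0.0007
grasp_force: 0.0
```

Request:
{"op": "send_rows", "data": {
  "rows": [
    [-1, 60, 0, -10, 0]
  ]
}}

```text
time: 4.72
eef_pos: [0.869, -0.0378, 0.5249]
tool_rot: [0.996, 0.047, 0.076, 0.019]
ft_force: [-0.5, -0.6, -0.5]
grip_width: 0.0003
grasp_force: 0.0
```

Request:
{"op": "send_rows", "data": {
  "rows": [
    [-1, 60, 0, -30, 0]
  ]
}}

```text
time: 4.85
eef_pos: [0.8849, -0.0301, 0.5277]
tool_rot: [0.994, 0.048, 0.096, 0.023]
ft_force: [-0.2, 0.6, 0.1]
grip_width: 0.0005
grasp_force: 0.0
```

Request:
{"op": "send_rows", "data": {
  "rows": [
    [-1, 60, 0, -60, 0]
  ]
}}

```text
time: 4.97
eef_pos: [0.8854, -0.0234, 0.549]
tool_rot: [0.992, 0.048, 0.116, 0.028]
ft_force: [-0.3, -0.1, -0.1]
grip_width: 0.0006
grasp_force: 0.0
```

Request:
{"op": "send_rows", "data": {
  "rows": [
    [-1, 30, 0, -60, 0]
  ]
}}

```text
time: 5.1
eef_pos: [0.87, -0.018, 0.5844]
tool_rot: [0.989, 0.047, 0.134, 0.031]
ft_force: [0.6, 0.8, 1.0]
grip_width: 0.0001
grasp_force: 0.0
```

```bash
python3 st.py
```

```text
5.1 [ 0.251  0.665  1.252  0.121 -1.903  1.47 ] [ 0.87   -0.018   0.5844] [0.989 0.047 0.134 0.031] [0.6 0.8 1. ]
[[ 0.959  0.085  0.269]
 [ 0.102 -0.994 -0.049]
 [ 0.263  0.075 -0.962]]
```

Request:
{"op": "send_rows", "data": {
  "rows": [
    [-1, 60, -40, -30, 0]
  ]
}}

```text
time: 5.22
eef_pos: [0.8767, 0.0153, 0.5988]
tool_rot: [0.986, 0.045, 0.156, 0.034]
ft_force: [-0.4, 0.4, 0.6]
grip_width: 0.0005
grasp_force: 0.0
```

Request:
{"op": "send_rows", "data": {
  "rows": [
    [-1, 60, -40, -30, 0]
  ]
}}

```text
time: 5.35
eef_pos: [0.8867, 0.054, 0.6034]
tool_rot: [0.983, 0.047, 0.172, 0.035]
ft_force: [0.3, -0.5, -0.9]
grip_width: 0.0006
grasp_force: 0.0
```

Request:
{"op": "send_rows", "data": {
  "rows": [
    [-1, 60, -40, -30, 0]
  ]
}}

```text
time: 5.48
eef_pos: [0.8941, 0.0893, 0.6107]
tool_rot: [0.98, 0.047, 0.19, 0.037]
ft_force: [0.6, 0.2, -1.0]
grip_width: 0.0005
grasp_force: 0.0
```

```bash
python3 st.py
```

```text
5.475 [ 0.395  0.666  1.252  0.202 -1.813  1.355] [0.8941 0.0893 0.6107] [0.98  0.047 0.19  0.037] [ 0.6  0.2 -1. ]
[[ 0.923  0.079  0.376]
 [ 0.107 -0.993 -0.054]
 [ 0.369  0.09  -0.925]]
```

Request:
{"op": "send_rows", "data": {
  "rows": [
    [-1, 60, 40, -30, 0]
  ]
}}

```text
time: 5.6
eef_pos: [0.9044, 0.0661, 0.6223]
tool_rot: [0.976, 0.051, 0.208, 0.039]
ft_force: [0.7, -0.8, -0.6]
grip_width: 0.0003
grasp_force: 0.0
```

Request:
{"op": "send_rows", "data": {
  "rows": [
    [-1, 60, 40, -30, 0]
  ]
}}

```text
time: 5.72
eef_pos: [0.9125, 0.0334, 0.6378]
tool_rot: [0.971, 0.048, 0.228, 0.042]
ft_force: [-0.1, -0.2, 0.5]
grip_width: 0.0009
grasp_force: 0.0
```

Request:
{"op": "send_rows", "data": {
  "rows": [
    [-1, 60, 40, -30, 0]
  ]
}}

```text
time: 5.85
eef_pos: [0.9193, 0.0057, 0.6528]
tool_rot: [0.967, 0.047, 0.248, 0.046]
ft_force: [0.5, -0.3, 0.1]
grip_width: 0.0006
grasp_force: 0.0
```

```bash
python3 st.py
```

```text
5.85 [ 0.299  0.636  1.252  0.208 -1.714  1.449] [0.9193 0.0057 0.6528] [0.967 0.047 0.248 0.046] [ 0.5 -0.3  0.1]
[[ 0.873  0.068  0.483]
 [ 0.113 -0.991 -0.065]
 [ 0.475  0.112 -0.873]]
```

Request:
{"op": "send_rows", "data": {
  "rows": [
    [-1, -2, -6, -2, 0],
    [-1, -4, -12, -4, 0],
    [-1, -6, -18, -6, 0],
    [-1, -7, -24, -7, 0],
    [-1, -8, -30, -8, 0]
  ]
}}

```text
time: 6.48
eef_pos: [0.7931, 0.2919, 0.6548]
tool_rot: [0.966, 0.046, 0.249, 0.043]
ft_force: [1.7, -0.1, -1.3]
grip_width: 0.0006
grasp_force: 0.0
```

Request:
{"op": "send_rows", "data": {
  "rows": [
    [-1, 0, -6, 0, 0],
    [-1, 0, -12, 0, 0],
    [-1, 0, -16, 0, 0]
  ]
}}

```text
time: 6.85
eef_pos: [0.7825, 0.4519, 0.6343]
tool_rot: [0.967, 0.047, 0.248, 0.043]
ft_force: [0.8, 1.2, -0.3]
grip_width: 0.0006
grasp_force: 0.0
```

```bash
python3 st.py
```

```text
6.85 [ 0.898  0.695  1.223  0.439 -1.793  0.935] [0.7825 0.4519 0.6343] [0.967 0.047 0.248 0.043] [ 0.8  1.2 -0.3]
[[ 0.873  0.069  0.483]
 [ 0.112 -0.992 -0.06 ]
 [ 0.475  0.106 -0.874]]
```

Request:
{"op": "send_rows", "data": {
  "rows": [
    [-1, 60, -40, -30, 0]
  ]
}}

```text
time: 6.98
eef_pos: [0.7879, 0.4725, 0.6366]
tool_rot: [0.962, 0.051, 0.264, 0.04]
ft_force: [-2.3, -3.0, 0.3]
grip_width: 0.0006
grasp_force: 0.0
```

Request:
{"op": "send_rows", "data": {
  "rows": [
    [-1, 60, -40, -30, 0]
  ]
}}

```text
time: 7.1
eef_pos: [0.7903, 0.4893, 0.6492]
tool_rot: [0.956, 0.052, 0.286, 0.032]
ft_force: [-0.3, -0.5, 0.3]
grip_width: 0.0003
grasp_force: 0.0
```

Request:
{"op": "send_rows", "data": {
  "rows": [
    [-1, 60, -40, -30, 0]
  ]
}}

```text
time: 7.22
eef_pos: [0.7898, 0.5058, 0.6645]
tool_rot: [0.95, 0.054, 0.307, 0.023]
ft_force: [-0.5, -0.6, -0.2]
grip_width: 0.0003
grasp_force: 0.0
```

```bash
python3 st.py
```

```text
7.225 [ 0.952  0.715  1.252  0.509 -1.701  0.906] [0.7898 0.5058 0.6645] [0.95  0.054 0.307 0.023] [-0.5 -0.6 -0.2]
[[ 0.805  0.089  0.586]
 [ 0.117 -0.993 -0.01 ]
 [ 0.581  0.077 -0.81 ]]
```

Request:
{"op": "send_rows", "data": {
  "rows": [
    [-1, 60, -40, -15, 0]
  ]
}}

```text
time: 7.35
eef_pos: [0.7961, 0.5246, 0.6723]
tool_rot: [0.943, 0.057, 0.328, 0.014]
ft_force: [-0.2, 0.0, -0.3]
grip_width: 0.0006
grasp_force: 0.0
```

Request:
{"op": "send_rows", "data": {
  "rows": [
    [-1, 60, -40, -15, 0]
  ]
}}

```text
time: 7.48
eef_pos: [0.8019, 0.5434, 0.6792]
tool_rot: [0.936, 0.06, 0.347, 0.006]
ft_force: [0.0, -0.1, -0.5]
grip_width: 0.0003
grasp_force: 0.0
```

Request:
{"op": "send_rows", "data": {
  "rows": [
    [-1, 60, -40, -15, 0]
  ]
}}

```text
time: 7.6
eef_pos: [0.8058, 0.5611, 0.6887]
tool_rot: [0.928, 0.062, 0.367, -0.002]
ft_force: [-0.5, 0.1, -0.5]
grip_width: 0.0002
grasp_force: 0.0
```

Request:
{"op": "send_rows", "data": {
  "rows": [
    [-1, 60, -40, -15, 0]
  ]
}}

```text
time: 7.72
eef_pos: [0.8078, 0.5782, 0.7001]
tool_rot: [0.92, 0.065, 0.386, -0.011]
ft_force: [0.0, -0.7, -0.1]
grip_width: 0.0004
grasp_force: 0.0
```

Request:
{"op": "send_rows", "data": {
  "rows": [
    [-1, 60, -40, -15, 0]
  ]
}}

```text
time: 7.85
eef_pos: [0.8079, 0.5945, 0.7133]
tool_rot: [0.912, 0.068, 0.405, -0.019]
ft_force: [0.4, -0.3, 0.1]
grip_width: 0.0003
grasp_force: 0.0
```

Request:
{"op": "send_rows", "data": {
  "rows": [
    [-1, 60, -40, -15, 0]
  ]
}}

```text
time: 7.98
eef_pos: [0.8063, 0.6105, 0.7275]
tool_rot: [0.903, 0.071, 0.423, -0.028]
ft_force: [0.8, -0.4, 0.8]
grip_width: 0.0007
grasp_force: 0.0
```

```bash
python3 st.py
```

```text
7.975 [ 1.032  0.741  1.252  0.642 -1.46   0.835] [0.8063 0.6105 0.7275] [ 0.903  0.071  0.423 -0.028] [ 0.8 -0.4  0.8]
[[ 0.632  0.152  0.76 ]
 [ 0.105 -0.988  0.111]
 [ 0.768  0.009 -0.64 ]]
```

Request:
{"op": "send_rows", "data": {
  "rows": [
    [-1, 60, -40, -10, 0]
  ]
}}

```text
time: 8.1
eef_pos: [0.8059, 0.6267, 0.7408]
tool_rot: [0.893, 0.074, 0.441, -0.037]
ft_force: [0.3, -0.7, -0.1]
grip_width: 0.0006
grasp_force: 0.0
```

Request:
{"op": "send_rows", "data": {
  "rows": [
    [-1, 60, -40, -10, 0]
  ]
}}

```text
time: 8.22
eef_pos: [0.804, 0.6422, 0.755]
tool_rot: [0.884, 0.078, 0.459, -0.046]
ft_force: [-0.1, 1.2, -0.1]
grip_width: 0.0001
grasp_force: 0.0
```

Request:
{"op": "send_rows", "data": {
  "rows": [
    [-1, 60, -40, -10, 0]
  ]
}}

```text
time: 8.35
eef_pos: [0.8002, 0.657, 0.7707]
tool_rot: [0.874, 0.081, 0.476, -0.055]
ft_force: [0.3, 0.0, -1.2]
grip_width: 0.0006
grasp_force: 0.0
```

Request:
{"op": "send_rows", "data": {
  "rows": [
    [-1, 60, -40, -10, 0]
  ]
}}

```text
time: 8.48
eef_pos: [0.7944, 0.671, 0.7878]
tool_rot: [0.863, 0.084, 0.493, -0.065]
ft_force: [-0.4, -0.2, 0.1]
grip_width: 0.0004
grasp_force: 0.0
```

Request:
{"op": "send_rows", "data": {
  "rows": [
    [-1, 60, -40, -10, 0]
  ]
}}

```text
time: 8.6
eef_pos: [0.7867, 0.684, 0.8064]
tool_rot: [0.853, 0.087, 0.51, -0.074]
ft_force: [1.4, -0.3, -0.2]
grip_width: 0.0003
grasp_force: 0.0
```

Request:
{"op": "send_rows", "data": {
  "rows": [
    [-1, 60, -40, -10, 0]
  ]
}}

```text
time: 8.72
eef_pos: [0.7773, 0.6961, 0.8261]
tool_rot: [0.841, 0.09, 0.526, -0.083]
ft_force: [-0.2, 0.6, 0.3]
grip_width: 0.0007
grasp_force: 0.0
```

```bash
python3 st.py
```

```text
8.725 [ 1.114  0.739  1.252  0.792 -1.259  0.762] [0.7773 0.6961 0.8261] [ 0.841  0.09   0.526 -0.083] [-0.2  0.6  0.3]
[[ 0.43   0.24   0.87 ]
 [ 0.064 -0.97   0.236]
 [ 0.9   -0.045 -0.433]]
```

Request:
{"op": "send_rows", "data": {
  "rows": [
    [-1, -3.5, 4.1, -1.9, 0],
    [-1, -7, 8.2, -3.8, 0],
    [-1, -10.5, 12.3, -5.7, 0],
    [-1, -14, 16.4, -7.6, 0],
    [-1, -17.5, 20.5, -9.5, 0]
  ]
}}

```text
time: 9.35
eef_pos: [0.6947, 0.5186, 0.7345]
tool_rot: [0.841, 0.09, 0.526, -0.084]
ft_force: [2.4, 0.1, 2.5]
grip_width: 0.0006
grasp_force: 0.0
```

Request:
{"op": "send_rows", "data": {
  "rows": [
    [-1, -3.5, 4.1, -1.9, 0],
    [-1, -7, 8.2, -3.8, 0],
    [-1, -10.5, 12.3, -5.7, 0],
    [-1, -14, 16.4, -7.6, 0],
    [-1, -17.5, 20.5, -9.5, 0]
  ]
}}

```text
time: 9.98
eef_pos: [0.5857, 0.2869, 0.6098]
tool_rot: [0.841, 0.091, 0.526, -0.084]
ft_force: [0.5, -0.6, 0.8]
grip_width: 0.0004
grasp_force: 0.0
```

Request:
{"op": "send_rows", "data": {
  "rows": [
    [-1, -3.5, 4.1, -1.9, 0],
    [-1, -7, 8.2, -3.8, 0],
    [-1, -10.5, 12.3, -5.7, 0],
    [-1, -14, 16.4, -7.6, 0],
    [-1, -17.5, 20.5, -9.5, 0]
  ]
}}

```text
time: 10.6
eef_pos: [0.483, 0.052, 0.5018]
tool_rot: [0.843, 0.089, 0.524, -0.083]
ft_force: [-0.2, -1.9, 3.6]
grip_width: 0.0007
grasp_force: 0.0
```

```bash
python3 st.py
```

```text
10.6 [ 0.454 -0.659 -1.012  1.019 -0.201  0.425] [0.483  0.052  0.5018] [ 0.843  0.089  0.524 -0.083] [-0.2 -1.9  3.6]
[[ 0.435  0.238  0.868]
 [ 0.064 -0.97   0.234]
 [ 0.898 -0.046 -0.438]]
```

```bash
cat > fk.py <<'E'
import numpy as np
from scipy.optimize import least_squares
from scipy.spatial.transform import Rotation as R
D="""1.494133,.35933,.011168,-.00029,-1.22409,-.28809,.24067,.63018,.22572,.983406,-.181416,0,.00074
.538,.105,.882,0,-2.346,1.128,.4369,.0372,.7439,.999,.047,.001,0
.629,.181,1.252,.048,-2.618,1.079,.3858,.0325,.8241,.999,.048,.016,.004
.614,-.141,.304,.025,-2.001,1.063,.3911,.0308,.6202,.999,.048,.012,.006
.188,.675,1.252,.036,-2.074,1.497,.8126,-.0529,.5504,.998,.048,.039,.011
.251,.665,1.252,.121,-1.903,1.47,.87,-.018,.5844,.989,.047,.134,.031
.395,.666,1.252,.202,-1.813,1.355,.8941,.0893,.6107,.98,.047,.19,.037
.299,.636,1.252,.208,-1.714,1.449,.9193,.0057,.6528,.967,.047,.248,.046
.898,.695,1.223,.439,-1.793,.935,.7825,.4519,.6343,.967,.047,.248,.043
.952,.715,1.252,.509,-1.701,.906,.7898,.5058,.6645,.95,.054,.307,.023
1.032,.741,1.252,.642,-1.46,.835,.8063,.6105,.7275,.903,.071,.423,-.028
1.114,.739,1.252,.792,-1.259,.762,.7773,.6961,.8261,.841,.09,.526,-.083
.454,-.659,-1.012,1.019,-.201,.425,.483,.052,.5018,.843,.089,.524,-.083"""
D=np.array([[float(t) for t in l.split(",")] for l in D.split("\n")])
Ry=lambda a:R.from_euler("y",a);Rx=lambda a:R.from_euler("x",a);Rz=lambda a:R.from_euler("z",a)
def fk(p,q,s4=1,s6=1):
    a,o,h,L2,L3,b,L4,o2,Lt,c6=p
    A=Rz(q[0])*Ry(q[1]);B=A*Ry(-q[2]);C=B*Rx(s4*q[3]);E=C*Ry(-q[4])
    pos=Rz(q[0]).apply([a,o,h])+A.apply([0,0,L2])+B.apply([L3,0,b])+C.apply([0,o2,0])+E.apply([Lt+L4,0,0])
    return pos,E*Ry(np.pi/2)*Rz(s6*q[5]+c6)
def fit():
    best=None
    for s4 in(1,-1):
     for s6 in(1,-1):
      for c in(0,1.57,3.14,-1.57):
        def f(p):
            e=[1e-3*(p-p0)]
            for d in D:
                P,Q=fk(p,d[:6],s4,s6);e+=[P-d[6:9],.2*(Q.inv()*R.from_quat(d[9:13])).as_rotvec()]
            return np.concatenate(e)
        p0=np.array([0,-.1,.35,.4,.4,0,0,-.09,.25,c]);r=least_squares(f,p0)
        if best is None or r.cost<best[0]:best=(r.cost,r.x,s4,s6)
    return best
lo=np.array([-3.07,-1.43,-1.01,-3.03,-3.05,-3.03]);hi=np.array([3.07,2.12,1.24,1.67,-.01,3.03])
if __name__=="__main__":
    c,p,s4,s6=fit();print(c,p.round(4),s4,s6)
    for d in D[::3]:P,Q=fk(p,d[:6],s4,s6);print((P-d[6:9]).round(4),(Q.inv()*R.from_quat(d[9:13])).magnitude().round(3))
    np.save("p.npy",np.r_[p,s4,s6])
    rg=np.random.default_rng(0)
    for az in(-.3,0,.25,.5):
      for dip in(.3,.45,.6,.75,.9,1.05):
        z=np.array([np.cos(dip)*np.cos(az),np.cos(dip)*np.sin(az),-np.sin(dip)]);out=[]
        for t in([.61,.035,.14],[.55,.02,.18]):
            g=lambda q:np.r_[fk(p,q,s4,s6)[0]-t,.3*(fk(p,q,s4,s6)[1].apply([0,0,1])-z)]
            b=min((least_squares(g,np.clip(q0,lo+.01,hi-.01),bounds=(lo,hi)) for q0 in [D[-1,:6],D[0,:6]]+list(rg.uniform(-1,1,(6,6)))),key=lambda r:r.cost)
            out.append((np.sqrt(2*b.cost).round(4),b.x.round(2)))
        print(az,dip,[o[0] for o in out],out[0][1])
E
timeout 500 python3 fk.py
```

```text
9.786628553035435e-07 [-0.0000e+00 -4.0000e-04  1.9860e-01  6.0150e-01  4.6370e-01  1.0000e-04
  6.3900e-02 -1.9150e-01  3.1390e-01 -1.5706e+00] -1 -1Traceback (most recent call last):
  File "fk.py", line 40, in <module>
    for d in D[::3]:P,Q=fk(p,d[:6],s4,s6);print((P-d[6:9]).round(4),(Q.inv()*R.from_quat(d[9:13])).magnitude().round(3))
                                                                    ^^^^^^^^^^^^^^^^^^^^^^^^^^^^^^^^^^^^^^^^^^^^^^^^
AttributeError: 'float' object has no attribute 'round'
```

```bash
sed -i 's/).magnitude().round(3))/).magnitude())/' fk.py; timeout 500 python3 fk.py
```

```text
9.786628553035435e-07 [-0.0000e+00 -4.0000e-04  1.9860e-01  6.0150e-01  4.6370e-01  1.0000e-04
  6.3900e-02 -1.9150e-01  3.1390e-01 -1.5706e+00] -1 -1
[ 0.0001  0.0001 -0.0001] 0.0002015677514226938
[ 0.0001 -0.0002  0.0002] 0.0010739664422190372
[ 0.0002  0.0002 -0.0002] 0.000563097784811269
[ 0.0002 -0.0001 -0.0005] 0.00027150827717217194
[-0.      0.0001  0.    ] 0.001471711146073014
-0.3 0.3 [np.float64(0.0649), np.float64(0.0581)] [-0.4   0.28 -1.01 -2.85 -0.87  1.75]
-0.3 0.45 [np.float64(0.0377), np.float64(0.0302)] [-0.34  0.21 -1.01 -2.96 -0.7   2.07]
-0.3 0.6 [np.float64(0.0443), np.float64(0.0069)] [-0.19  0.06 -0.64 -2.37 -0.01 -0.15]
-0.3 0.75 [np.float64(0.0182), np.float64(0.0)] [-0.24  0.08 -0.7  -2.67 -0.01  1.19]
-0.3 0.9 [np.float64(0.0118), np.float64(0.0412)] [-0.26  0.1  -0.79 -3.03 -0.01 -3.03]
-0.3 1.05 [np.float64(0.0), np.float64(0.0043)] [ 0.2   0.1  -1.01  1.58 -0.24  2.46]
0 0.3 [np.float64(0.0123), np.float64(0.0133)] [-0.57  0.48 -1.01 -2.53 -1.18  1.52]
0 0.45 [np.float64(0.0), np.float64(0.0)] [-0.48  0.28 -0.94 -2.53 -0.82 -1.69]
0 0.6 [np.float64(0.
[... 617 characters left out ...]
[ 0.27  0.1  -0.63 -0.79 -0.01  3.03]
0.25 0.9 [np.float64(0.0224), np.float64(0.0181)] [ 0.37  0.09 -0.8   0.02 -0.01  1.19]
0.25 1.05 [np.float64(0.0011), np.float64(0.0)] [ 0.29  0.09 -0.94  0.79 -0.03  2.17]
0.5 0.3 [np.float64(0.0), np.float64(0.0)] [-0.6   0.43 -0.62 -1.84 -1.08 -2.42]
0.5 0.45 [np.float64(0.0), np.float64(0.0)] [-0.46  0.28 -0.56 -1.7  -0.84 -2.23]
0.5 0.6 [np.float64(0.0), np.float64(0.0)] [-0.26  0.18 -0.49 -1.45 -0.61  2.91]
0.5 0.75 [np.float64(0.0), np.float64(0.0)] [-0.    0.13 -0.47 -1.05 -0.42  1.18]
0.5 0.9 [np.float64(0.0), np.float64(0.0)] [ 0.21  0.11 -0.53 -0.57 -0.33 -2.56]
0.5 1.05 [np.float64(0.0), np.float64(0.0)] [ 0.3   0.13 -0.55 -0.26 -0.39 -2.8 ]
```

```bash
cat > plan.py <<'E'
from fk import *
from rig import ctrl
p=np.load("p.npy");s4,s6=p[10:];p=p[:10]
F=lambda q:fk(p,q,s4,s6)
def ik(t,Q,q0,wall=True):
    g=lambda q:np.r_[F(q)[0]-t,.3*(Q.inv()*F(q)[1]).as_rotvec()]
    r=least_squares(g,np.clip(q0,lo+1e-4,hi-1e-4),bounds=(lo,hi));return r.x,np.sqrt(2*r.cost)
def line(q,Q,a,b,step=.02,turn=0):
    n=max(2,int(np.linalg.norm(b-a)/step),int(abs(turn)/.06))
    for i in range(1,n+1):
        q2,e=ik(a+(b-a)*i/n,Q*R.from_euler("z",turn*i/n),q)
        if e>2e-3 or abs(q2-q).max()>.35:return None,i/n,q2
        q=q2
    return q,1,q
E
cat > go.py <<'E'
from plan import *
s=ctrl.observe();Q=R.from_quat(s["tool_rot"]);a=np.array(s["eef_pos"]);z=Q.apply([0,0,1]);q0=np.array(s["q"])
ring=np.array([.598,.034,.144]);G=[ring-.08*z,ring+.02*z,np.array([.612,-.021,.16])+.02*z]
sols={}
for tr in(0,np.pi):
  for q4 in(-1.5,-2,-2.4,0,1):
    for q6 in(-2.5,-1,0,1,2.5):
      q,e=ik(G[0],Q*R.from_euler("z",tr),[-.4,.2,-.7,q4,-.7,q6])
      if e<1e-3:sols[(tr,)+tuple(q.round(2))]=[ik(g,Q*R.from_euler("z",tr),q)[1].round(4) for g in G]
for k,v in sols.items():print(k,v)
# paths, no turn
rg=np.random.default_rng(1);n=0
for k in range(300):
    V=[rg.uniform([.45,-.6,.35],[.85,.6,.8]) for _ in range(rg.integers(1,4))]
    q=q0;c=a
    for w in V+[G[0],G[1]]:
        q,f,_=line(q,Q,c,w,.03)
        if q is None:break
        c=w
    if q is not None:
        print(np.round(V,2).tolist(),q.round(2));n+=1
        if n>3:break
E
timeout 570 python3 go.py
```

```text
(0, np.float64(-0.52), np.float64(0.01), np.float64(-0.75), np.float64(-1.76), np.float64(-0.7), np.float64(-2.54)) [np.float64(0.0), np.float64(0.0), np.float64(0.0)]
(3.141592653589793, np.float64(-0.52), np.float64(0.01), np.float64(-0.75), np.float64(-1.76), np.float64(-0.7), np.float64(0.61)) [np.float64(0.0), np.float64(0.0), np.float64(0.0)]
```

```bash
cat > go2.py <<'E'
from plan import *
s=ctrl.observe();Q=R.from_quat(s["tool_rot"]);a=np.array(s["eef_pos"]);z=Q.apply([0,0,1]);q0=np.array(s["q"])
ring=np.array([.598,.034,.144]);G=[ring-.08*z,ring+.02*z]
Q2=Q*R.from_euler("z",np.pi)
rg=np.random.default_rng(1);n=0
for k in range(400):
    V=[rg.uniform([.5,-.1,.5],[.85,.6,.8])]+[rg.uniform([.5,-.6,.3],[.85,.2,.8]) for _ in range(rg.integers(0,3))]
    q,f,_=line(q0,Q,a,V[0],.04)
    if q is None:continue
    q,f,_=line(q,Q,V[0],V[0],turn=np.pi)
    if q is None:continue
    c=V[0]
    for i,w in enumerate(V[1:]+G):
        q,f,ql=line(q,Q2,c,w,.03)
        if q is None:break
        c=w
    if q is not None:
        print(np.round(V,2).tolist(),q.round(2));n+=1
        if n>3:break
    elif k%10==0:print("fail leg",i,f,ql.round(2),np.round(V,2).tolist())
E
timeout 570 python3 go2.py
```

```text
fail leg 0 0.23076923076923078 [ 0.71  0.02 -0.34  1.23 -0.42 -3.03] [[0.82, 0.48, 0.77]]
[[0.71, 0.49, 0.72], [0.63, -0.24, 0.48], [0.54, -0.44, 0.44]] [-0.47  0.26 -0.7  -2.04 -0.74  0.92]
[[0.77, 0.45, 0.73], [0.71, 0.13, 0.64], [0.68, -0.54, 0.54]] [-0.47  0.26 -0.7  -2.04 -0.74  0.92]
fail leg 0 0.4 [ 0.28 -0.47 -0.93  0.65 -0.01 -2.28] [[0.57, -0.01, 0.65]]
[[0.84, 0.1, 0.72], [0.65, -0.43, 0.75]] [-0.47  0.26 -0.7  -2.04 -0.74  0.92]
[[0.51, 0.11, 0.8], [0.8, -0.12, 0.7]] [-0.47  0.26 -0.7  -2.04 -0.74  0.92]
```

Request:
{"op": "send_rows", "data": {
  "rows": [
    [-1, 4.4, 0.35, 2.8, 0],
    [-1, 8.8, 0.7, 5.6, 0],
    [-1, 13.2, 1, 8.4, 0],
    [-1, 17.6, 1.4, 11.2, 0],
    [-1, 22, 1.8, 14, 0]
  ]
}}

```text
time: 11.22
eef_pos: [0.707, 0.0873, 0.6352]
tool_rot: [0.844, 0.092, 0.522, -0.084]
ft_force: [0.3, -0.4, 2.0]
grip_width: 0.0004
grasp_force: 0.0
```

Request:
{"op": "send_rows", "data": {
  "rows": [
    [-1, 4.4, 0.35, 2.8, 0],
    [-1, 8.8, 0.7, 5.6, 0],
    [-1, 13.4, 1, 8.6, 0]
  ]
}}

```text
time: 11.6
eef_pos: [0.8428, 0.1068, 0.7169]
tool_rot: [0.843, 0.092, 0.523, -0.084]
ft_force: [-0.5, 0.2, 1.3]
grip_width: 0.0003
grasp_force: 0.0
```

Request:
{"op": "send_rows", "data": {
  "rows": [
    [-1, 0, 0, 0, 0.18],
    [-1, 0, 0, 0, 0.36],
    [-1, 0, 0, 0, 0.54],
    [-1, 0, 0, 0, 0.72],
    [-1, 0, 0, 0, 0.9]
  ]
}}

```text
time: 12.22
eef_pos: [0.8416, 0.1063, 0.7157]
tool_rot: [0.799, -0.287, 0.433, -0.304]
ft_force: [-0.7, -0.4, -0.5]
grip_width: 0.0008
grasp_force: 0.0
```

Request:
{"op": "send_rows", "data": {
  "rows": [
    [-1, 0, 0, 0, 0.18],
    [-1, 0, 0, 0, 0.36],
    [-1, 0, 0, 0, 0.54],
    [-1, 0, 0, 0, 0.72],
    [-1, 0, 0, 0, 0.9]
  ]
}}

```text
time: 12.85
eef_pos: [0.8415, 0.1063, 0.7156]
tool_rot: [-0.594, 0.606, -0.257, 0.462]
ft_force: [-0.2, -0.6, 1.3]
grip_width: 0.0004
grasp_force: 0.0
```

Request:
{"op": "send_rows", "data": {
  "rows": [
    [-1, 0, 0, 0, 0.18],
    [-1, 0, 0, 0, 0.36],
    [-1, 0, 0, 0, 0.54],
    [-1, 0, 0, 0, 0.72],
    [-1, 0, 0, 0, 0.9]
  ]
}}

```text
time: 13.48
eef_pos: [0.8415, 0.1063, 0.7156]
tool_rot: [-0.272, 0.804, -0.031, 0.528]
ft_force: [0.2, 0.5, 0.5]
grip_width: 0.0001
grasp_force: 0.0
```

Request:
{"op": "send_rows", "data": {
  "rows": [
    [-1, 0, 0, 0, 0.18],
    [-1, 0, 0, 0, 0.36],
    [-1, 0, 0, 0, 0.44]
  ]
}}

```text
time: 13.85
eef_pos: [0.8415, 0.1064, 0.7157]
tool_rot: [-0.091, 0.844, 0.085, 0.522]
ft_force: [-0.6, -0.2, 0.9]
grip_width: 0.0003
grasp_force: 0.0
```

```bash
python3 st.py
```

```text
13.85 [ 0.403  0.035  0.117  0.233 -0.554 -1.883] [0.8415 0.1064 0.7157] [-0.091  0.844  0.085  0.522] [-0.6 -0.2  0.9]
[[-0.438 -0.242  0.866]
 [-0.065  0.969  0.238]
 [-0.897  0.048 -0.44 ]]
```

Request:
{"op": "send_rows", "data": {
  "rows": [
    [-1, 0.9, -4.7, -3.1, 0],
    [-1, 1.8, -9.4, -6.2, 0],
    [-1, 2.7, -14.1, -9.3, 0],
    [-1, 3.6, -18.8, -12.4, 0],
    [-1, 4.5, -23.5, -15.5, 0]
  ]
}}

```text
time: 14.48
eef_pos: [0.7437, -0.1626, 0.7344]
tool_rot: [-0.093, 0.843, 0.082, 0.523]
ft_force: [1.1, -1.2, -0.7]
grip_width: 0.0004
grasp_force: 0.0
```

Request:
{"op": "send_rows", "data": {
  "rows": [
    [-1, 0.9, -4.7, -3.1, 0],
    [-1, 1.8, -9.4, -6.2, 0],
    [-1, 2.7, -14.1, -9.3, 0],
    [-1, 3.6, -18.8, -12.4, 0],
    [-1, 4.4, -23.6, -15.3, 0]
  ]
}}

```text
time: 15.1
eef_pos: [0.6493, -0.4312, 0.7516]
tool_rot: [-0.093, 0.844, 0.081, 0.522]
ft_force: [1.4, -0.5, 0.9]
grip_width: 0.0004
grasp_force: 0.0
```

```bash
python3 st.py; python3 - <<'E'
from plan import *
s=ctrl.observe();Q=R.from_quat(s["tool_rot"]);a=s["eef_pos"];z=Q.apply([0,0,1])
ring=np.array([.598,.034,.144])
for k in(.12,.10,.08):
    g=ring-k*z;q,f,ql=line(s["q"],Q,a,g,.03);print(k,g.round(3),f,ql.round(2),(Q.inv().apply(g-a)*100).round(1))
E
```

```text
15.1 [-0.826  0.219  0.814 -0.925 -1.475 -0.786] [ 0.6493 -0.4312  0.7516] [-0.093  0.844  0.081  0.522] [ 1.4 -0.5  0.9]
[[-0.439 -0.242  0.866]
 [-0.072  0.97   0.234]
 [-0.896  0.04  -0.443]]
0.12 [0.494 0.006 0.197] 1 [-0.51 -0.12 -0.76 -1.62 -0.68  0.43] [53.3 43.9 21.3]
0.1 [0.511 0.011 0.188] 1 [-0.51 -0.06 -0.75 -1.69 -0.68  0.51] [53.3 43.9 23.3]
0.08 [0.529 0.015 0.179] 1 [-0.51  0.   -0.75 -1.75 -0.69  0.59] [53.3 43.9 25.3]
```

Go to 0.10 m short of the ring.

Request:
{"op": "send_rows", "data": {
  "rows": [
    [-1, 3.5, 2.9, 1.5, 0],
    [-1, 7, 5.8, 3, 0],
    [-1, 10.5, 8.7, 4.6, 0],
    [-1, 14, 11.6, 6.2, 0],
    [-1, 17.5, 14.5, 7.8, 0]
  ]
}}

```text
time: 15.72
eef_pos: [0.6053, -0.2822, 0.5651]
tool_rot: [-0.093, 0.844, 0.081, 0.522]
ft_force: [1.1, -0.8, 0.6]
grip_width: 0.0004
grasp_force: 0.0
```

Request:
{"op": "send_rows", "data": {
  "rows": [
    [-1, 3.5, 2.9, 1.5, 0],
    [-1, 7, 5.8, 3, 0],
    [-1, 10.5, 8.7, 4.6, 0],
    [-1, 14, 11.6, 6.2, 0],
    [-1, 17.5, 14.5, 7.8, 0]
  ]
}}

```text
time: 16.35
eef_pos: [0.5608, -0.1356, 0.3804]
tool_rot: [-0.093, 0.844, 0.082, 0.522]
ft_force: [0.6, -0.1, -0.4]
grip_width: 0.0012
grasp_force: 0.0
```

Request:
{"op": "send_rows", "data": {
  "rows": [
    [-1, 3.5, 2.9, 1.5, 0],
    [-1, 7, 5.8, 3, 0],
    [-1, 10.5, 8.7, 4.6, 0],
    [-1, 14, 11.6, 6.2, 0],
    [-1, 18, 14.9, 7.7, 0]
  ]
}}

```text
time: 16.98
eef_pos: [0.5131, 0.014, 0.1925]
tool_rot: [-0.095, 0.844, 0.081, 0.522]
ft_force: [-1.3, 0.6, -3.1]
grip_width: 0.0004
grasp_force: 0.0
```

```bash
python3 st.py; python3 - <<'E'
from rig import ctrl
import cv2,numpy as np
a=ctrl.grab_frame("top")[90:200,245:365,::-1]; b=ctrl.grab_frame("side")[130:240,290:410,::-1]
cv2.imwrite("pics/d.png",np.hstack([cv2.resize(i,(400,367),interpolation=cv2.INTER_CUBIC) for i in(a,b)]))
E
```

```text
16.975 [-0.489 -0.069 -0.749 -1.68  -0.667  0.489] [0.5131 0.014  0.1925] [-0.095  0.844  0.081  0.522] [-1.3  0.6 -3.1]
[[-0.437 -0.244  0.866]
 [-0.075  0.969  0.236]
 [-0.897  0.038 -0.441]]
```

View pics/d.png

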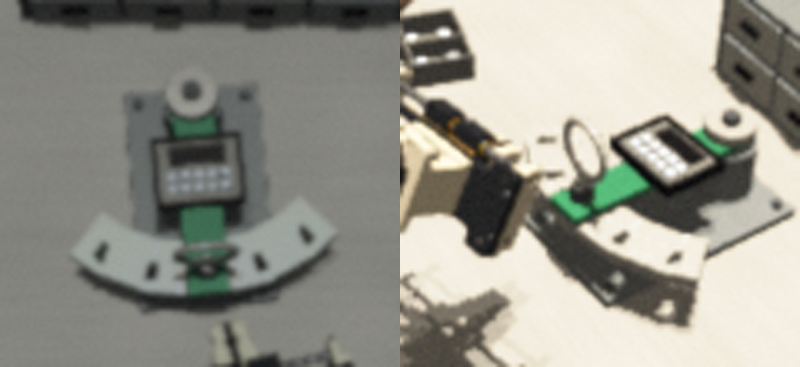

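```bash
python3 - <<'E'
from h import *
import cv2
s=ctrl.observe()
for n in("top","side"):print(n,proj(n,s["eef_pos"]).round(1))
a=ctrl.grab_frame("top")[160:240,270:370,::-1]; b=ctrl.grab_frame("side")[140:220,280:380,::-1]
cv2.imwrite("pics/e.png",np.vstack([cv2.resize(i,(375,300),interpolation=cv2.INTER_CUBIC) for i in(a,b)]))
E
```

```text
top [312.5 189.9]
side [322.7 175.1]
```

View pics/e.png

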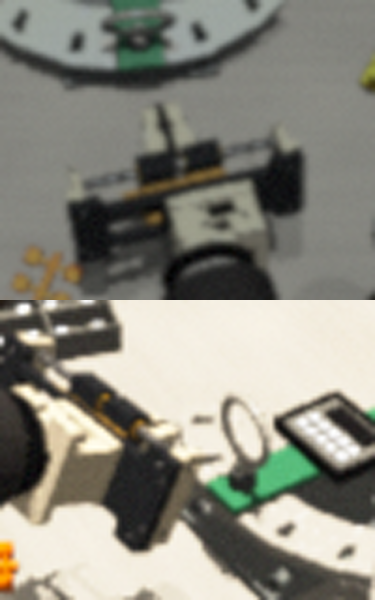

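Viewed: the closed fingers taper to about 17–20 mm at the tip (top crop 155–175, row 105), so they fit through the ring. The ring sits ahead of them and is undisturbed. Next I insert the tip.

Request:
{"op": "send_rows", "data": {
  "rows": [
    [-1, 0.1, -0.1, 3, 0],
    [-1, 0.3, -0.2, 6, 0],
    [-1, 0.5, -0.3, 8, 0],
    [-1, 0.5, -0.3, 9, 0],
    [-1, 0.5, -0.3, 9.5, 0]
  ]
}}

```text
time: 17.8
eef_pos: [0.5932, 0.0328, 0.1448]
tool_rot: [-0.093, 0.844, 0.083, 0.521]
ft_force: [-0.1, 0.4, 0.4]
grip_width: 0.0006
grasp_force: 0.0
```

Request:
{"op": "send_rows", "data": {
  "rows": [
    [-1, 0, 0, 0.7, 0],
    [-1, 0, 0, 1.4, 0],
    [-1, 0, 0, 2.1, 0],
    [-1, 0, 0, 2.3, 0],
    [-1, 0, 0, 2.3, 0]
  ]
}}

```text
time: 18.42
eef_pos: [0.6122, 0.0385, 0.1335]
tool_rot: [-0.092, 0.845, 0.083, 0.52]
ft_force: [0.3, -0.4, 0.3]
grip_width: -0.0
grasp_force: 0.0
```

```bash
python3 st.py; python3 - <<'E'
from rig import ctrl
import cv2,numpy as np
a=ctrl.grab_frame("top")[130:210,260:360,::-1]; b=ctrl.grab_frame("side")[140:220,300:400,::-1]
cv2.imwrite("pics/f.png",np.vstack([cv2.resize(i,(375,300),interpolation=cv2.INTER_CUBIC) for i in(a,b)]))
E
```

```text
18.425 [-0.467  0.258 -0.702 -2.019 -0.73   0.905] [0.6122 0.0385 0.1335] [-0.092  0.845  0.083  0.52 ] [ 0.3 -0.4  0.3]
[[-0.442 -0.243  0.864]
 [-0.069  0.969  0.237]
 [-0.895  0.045 -0.445]]
```

View pics/f.png

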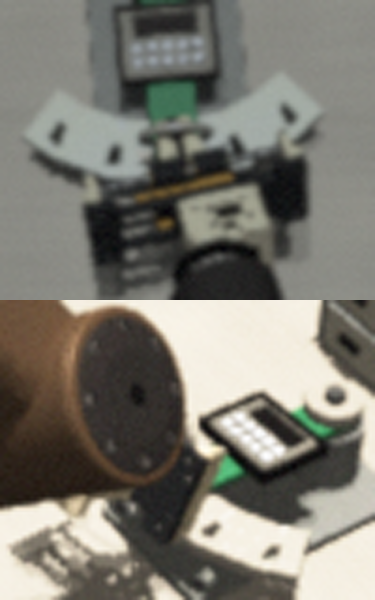

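The finger lies through the ring with no contact force: ring at top crop (175,130), tip passing below it. Now I lift while watching the force.

Request:
{"op": "send_rows", "data": {
  "rows": [
    [-1, -0.4, 0, 0.2, 0],
    [-1, -0.9, 0, 0.1, 0],
    [-1, -1.3, 0.1, -0.1, 0],
    [-1, -1.8, 0.1, -0.3, 0],
    [-1, -1.8, 0.1, -0.3, 0]
  ]
}}

```text
time: 19.15
eef_pos: [0.6167, 0.0402, 0.1514]
tool_rot: [-0.093, 0.845, 0.083, 0.52]
ft_force: [-2.8, -0.7, -4.0]
grip_width: 0.0002
grasp_force: 2.0
```

Request:
{"op": "send_rows", "data": {
  "rows": [
    [-1, -0.2, 0, -0.1, 0],
    [-1, -0.4, 0, -0.2, 0],
    [-1, -0.4, 0, -0.2, 0]
  ]
}}

```text
time: 19.52
eef_pos: [0.617, 0.0398, 0.1555]
tool_rot: [-0.092, 0.845, 0.083, 0.52]
ft_force: [-4.6, -1.2, -3.9]
grip_width: 0.0003
grasp_force: 2.5
```

Request:
{"op": "send_rows", "data": {
  "rows": [
    [-1, -0.3, 0, -0.2, 0],
    [-1, -0.6, 0, -0.3, 0],
    [-1, -1, 0, -0.5, 0],
    [-1, -1.3, 0.1, -0.6, 0],
    [-1, -1.3, 0.1, -0.6, 0]
  ]
}}

```text
time: 20.15
eef_pos: [0.6171, 0.0403, 0.17]
tool_rot: [-0.093, 0.845, 0.083, 0.52]
ft_force: [-5.7, -2.0, -6.8]
grip_width: 0.0003
grasp_force: 3.3
```

```bash
python3 - <<'E'
from h import *
import cv2
s=ctrl.observe();print(s["eef_pos"],s["ft_force"].round(1))
v=[.78755,.05123,.0922]
for L in(.0,.01,.015,.02):print(L,"ringtop",proj("top",loc(v,0,.19,.178+L)).round(1),"knob",proj("side",loc(v,0,.19,.144+L)).round(1))
a=ctrl.grab_frame("top")[130:190,270:350,::-1]; b=ctrl.grab_frame("side")[140:200,310:390,::-1]
cv2.imwrite("pics/g.png",np.vstack([cv2.resize(i,(400,300),interpolation=cv2.INTER_CUBIC) for i in(a,b)]))
E
```

```text
[0.61709875 0.04034591 0.17004769] [-5.7 -2.  -6.8]
0.0 ringtop [307.  163.8] knob [344.7 174.2]
0.01 ringtop [307. 163.] knob [344.8 171.7]
0.015 ringtop [306.9 162.5] knob [344.9 170.5]
0.02 ringtop [306.9 162.1] knob [344.9 169.2]
```

View pics/g.png

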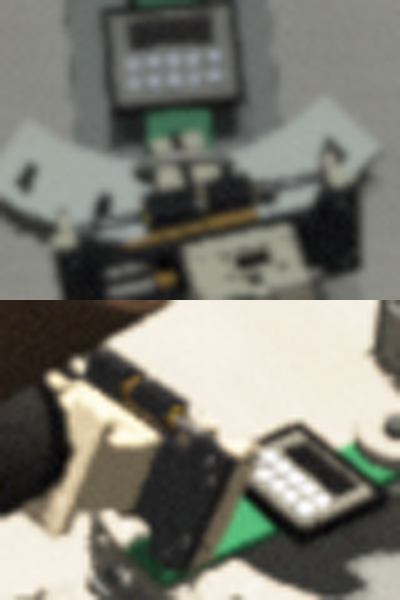

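The hook holds with about 6 N down, which matches a lift near 20 mm. Next is the swing along the arc.

Request:
{"op": "send_rows", "data": {
  "rows": [
    [-1, 0, -0.5, 0, 0],
    [-1, 0, -1.1, -0.1, 0],
    [-1, 0, -1.7, -0.2, 0],
    [-1, 0, -2.3, -0.2, 0],
    [-1, 0, -2.8, -0.3, 0]
  ]
}}

```text
time: 20.88
eef_pos: [0.6215, 0.0121, 0.1698]
tool_rot: [-0.093, 0.845, 0.083, 0.52]
ft_force: [-5.3, -0.2, -6.1]
grip_width: 0.0004
grasp_force: 3.2
```

Request:
{"op": "send_rows", "data": {
  "rows": [
    [-1, 0, -0.6, 0, 0],
    [-1, -0.1, -1.2, 0.1, 0],
    [-1, -0.1, -1.8, 0.1, 0],
    [-1, -0.2, -2.3, 0.2, 0],
    [-1, -0.2, -2.5, 0.2, 0]
  ]
}}

```text
time: 21.5
eef_pos: [0.6295, -0.0119, 0.1688]
tool_rot: [-0.093, 0.845, 0.083, 0.519]
ft_force: [-9.9, -2.4, -6.2]
grip_width: 0.0004
grasp_force: 4.5
```

```bash
python3 - <<'E'
from h import *
import cv2
s=ctrl.observe();print(s["eef_pos"],s["ft_force"].round(1))
v=[.78755,.05123,.0922]
for a in(-.2,-.25,-.3,-.35):print(a,"ringtop",proj("top",loc(v,a,.19,.2)).round(1),"armtop r140",proj("top",loc(v,a,.14,.084)).round(1),"nest near edge",proj("top",loc(v,a,.125,.098)).round(1))
a=ctrl.grab_frame("top")[110:185,270:370,::-1]
cv2.imwrite("pics/h.png",cv2.resize(a,(800,600),interpolation=cv2.INTER_CUBIC))
E
```

```text
[ 0.62946291 -0.0118541   0.16877641] [-9.9 -2.4 -6.2]
-0.2 ringtop [318.6 159.8] armtop r140 [314.2 155.9] nest near edge [313.  150.7]
-0.25 ringtop [321.4 158.9] armtop r140 [316.2 155.3] nest near edge [314.7 150.2]
-0.3 ringtop [324.2 157.9] armtop r140 [318.  154.6] nest near edge [316.4 149.6]
-0.35 ringtop [326.9 156.8] armtop r140 [319.9 153.9] nest near edge [318.1 148.9]
```

View pics/h.png

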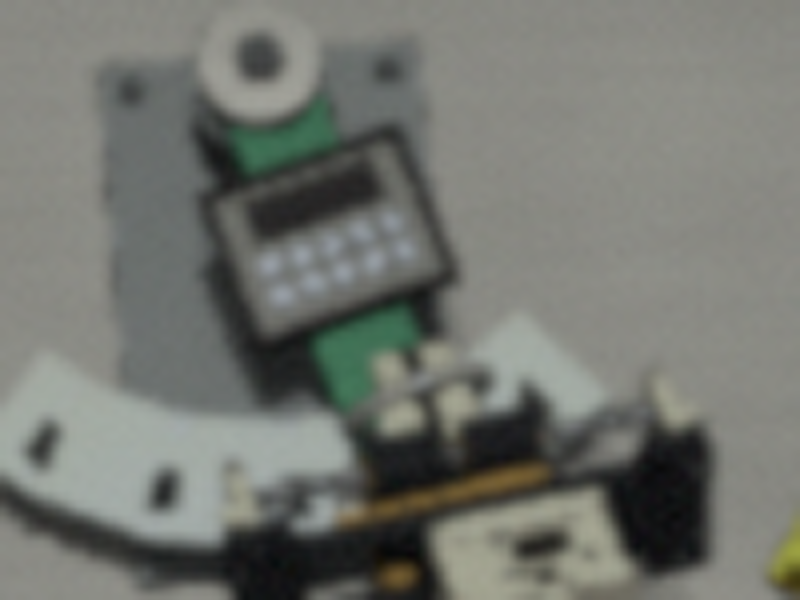

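The arm is at about -0.27: ring centre (422,385) in the crop, nest edge slope changed by about 0.27. Lower the pin onto the plate, then nudge on.

Request:
{"op": "send_rows", "data": {
  "rows": [
    [-1, 0.2, -0.1, -0.1, 0],
    [-1, 0.5, -0.2, 0, 0],
    [-1, 0.7, -0.3, 0.1, 0],
    [-1, 0.9, -0.3, 0.1, 0],
    [-1, 0.9, -0.3, 0.1, 0]
  ]
}}

```text
time: 22.18
eef_pos: [0.6287, -0.0148, 0.1616]
tool_rot: [-0.092, 0.845, 0.083, 0.521]
ft_force: [-0.4, 0.0, -5.6]
grip_width: 0.0004
grasp_force: 1.9
```

Request:
{"op": "send_rows", "data": {
  "rows": [
    [-1, 0, -0.1, 0, 0],
    [-1, 0, -0.1, 0, 0],
    [-1, 0, -0.2, 0, 0],
    [-1, 0, -0.2, 0, 0]
  ]
}}

```text
time: 22.68
eef_pos: [0.6288, -0.0165, 0.1614]
tool_rot: [-0.092, 0.845, 0.083, 0.521]
ft_force: [0.6, 0.5, -5.0]
grip_width: 0.0007
grasp_force: 2.0
```

```bash
python3 st.py
```

```text
22.675 [-0.48   0.2   -0.583 -1.81  -0.678  0.645] [ 0.6288 -0.0165  0.1614] [-0.092  0.845  0.083  0.521] [ 0.6  0.5 -5. ]
[[-0.441 -0.243  0.864]
 [-0.069  0.969  0.237]
 [-0.895  0.044 -0.444]]
```

Request:
{"op": "send_rows", "data": {
  "rows": [
    [-1, 0.3, 0, 0.1, 0],
    [-1, 0.3, 0, 0.1, 0],
    [-1, 0.5, 0, 0.2, 0],
    [-1, 0.5, 0, 0.2, 0]
  ]
}}

```text
time: 23.18
eef_pos: [0.6282, -0.0164, 0.1556]
tool_rot: [-0.092, 0.845, 0.083, 0.52]
ft_force: [0.9, 0.5, -4.2]
grip_width: 0.0001
grasp_force: 1.9
```

Request:
{"op": "send_rows", "data": {
  "rows": [
    [-1, 0.2, 0, 0.1, 0],
    [-1, 0.2, 0, 0.1, 0],
    [-1, 0.2, 0, 0.1, 0]
  ]
}}

```text
time: 23.55
eef_pos: [0.6282, -0.0163, 0.1536]
tool_rot: [-0.092, 0.845, 0.083, 0.52]
ft_force: [-0.5, -0.0, -3.5]
grip_width: 0.0003
grasp_force: 1.9
```

```bash
python3 - <<'E'
from h import *
import cv2
s=ctrl.observe();print(s["eef_pos"],s["ft_force"].round(1))
a=ctrl.grab_frame("top")[110:185,270:370,::-1]
cv2.imwrite("pics/i.png",cv2.resize(a,(800,600),interpolation=cv2.INTER_CUBIC))
E
```

```text
[ 0.6281919  -0.01625214  0.15362027] [-0.5 -0.  -3.5]
```

View pics/i.png

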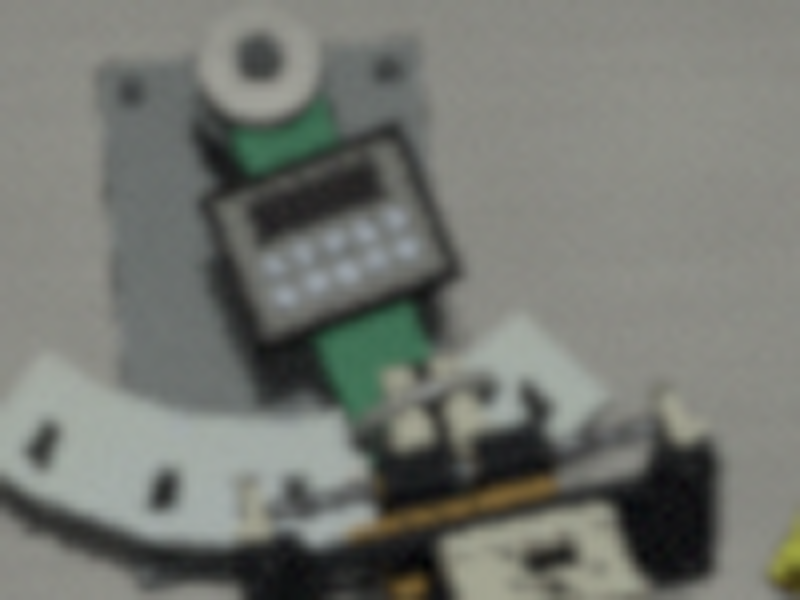

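Force still shows the spring (3.5 N) well below the riding height, so the pin is entering the hole. Keep lowering.

Request:
{"op": "send_rows", "data": {
  "rows": [
    [-1, 0.3, 0, 0.1, 0],
    [-1, 0.5, 0, 0.2, 0],
    [-1, 0.5, 0, 0.2, 0]
  ]
}}

```text
time: 23.98
eef_pos: [0.6277, -0.0162, 0.148]
tool_rot: [-0.092, 0.845, 0.083, 0.52]
ft_force: [1.7, 0.6, -3.0]
grip_width: -0.0002
grasp_force: 1.5
```

Request:
{"op": "send_rows", "data": {
  "rows": [
    [-1, 0.2, 0, 0.1, 0],
    [-1, 0.4, 0, 0.2, 0],
    [-1, 0.4, 0, 0.2, 0]
  ]
}}

```text
time: 24.35
eef_pos: [0.6278, -0.0161, 0.1437]
tool_rot: [-0.092, 0.845, 0.083, 0.521]
ft_force: [0.1, -0.9, -1.7]
grip_width: 0.0004
grasp_force: 1.2
```

Request:
{"op": "send_rows", "data": {
  "rows": [
    [-1, 0.2, 0, 0.1, 0],
    [-1, 0.4, 0, 0.2, 0],
    [-1, 0.4, 0, 0.2, 0]
  ]
}}

```text
time: 24.72
eef_pos: [0.6276, -0.0156, 0.1392]
tool_rot: [-0.092, 0.845, 0.083, 0.52]
ft_force: [-0.0, 0.2, 0.4]
grip_width: 0.0007
grasp_force: 0.0
```

Request:
{"op": "send_rows", "data": {
  "rows": [
    [-1, 0.2, 0, 0, 0],
    [-1, 0.2, 0, -1, 0],
    [-1, 0.2, 0, -2, 0],
    [-1, 0.2, 0, -3, 0],
    [-1, 0.2, 0, -4, 0]
  ]
}}

```text
time: 25.35
eef_pos: [0.5915, -0.0256, 0.1559]
tool_rot: [-0.092, 0.845, 0.083, 0.521]
ft_force: [0.2, -0.0, 0.1]
grip_width: 0.0005
grasp_force: 0.0
```

Request:
{"op": "send_rows", "data": {
  "rows": [
    [-1, 0, 0, -1.5, 0],
    [-1, 0, 0, -3, 0],
    [-1, 0, 0, -5, 0],
    [-1, 0, 0, -7, 0],
    [-1, 0, 0, -7, 0]
  ]
}}

```text
time: 25.98
eef_pos: [0.5309, -0.0422, 0.1877]
tool_rot: [-0.093, 0.844, 0.082, 0.521]
ft_force: [0.2, 0.5, 0.2]
grip_width: 0.0001
grasp_force: 0.0
```

```bash
python3 st.py; python3 - <<'E'
from h import *
import cv2
v=[.78755,.05123,.0922]
for L in(0,.012):print(L,proj("top",loc(v,-.3,.19,.178+L)).round(1),proj("side",loc(v,-.3,.19,.144+L)).round(1))
a=ctrl.grab_frame("top")[110:170,270:350,::-1]; b=ctrl.grab_frame("side")[145:205,320:400,::-1]
cv2.imwrite("pics/j.png",np.vstack([cv2.resize(i,(400,300),interpolation=cv2.INTER_CUBIC) for i in(a,b)]))
E
```

```text
25.975 [-0.608  0.018 -0.681 -1.616 -0.759  0.503] [ 0.5309 -0.0422  0.1877] [-0.093  0.844  0.082  0.521] [0.2 0.5 0.2]
[[-0.44  -0.242  0.865]
 [-0.071  0.969  0.236]
 [-0.895  0.042 -0.443]]
0 [324.1 159.9] [357.6 182.8]
0.012 [324.1 158.8] [357.8 179.8]
```

View pics/j.png

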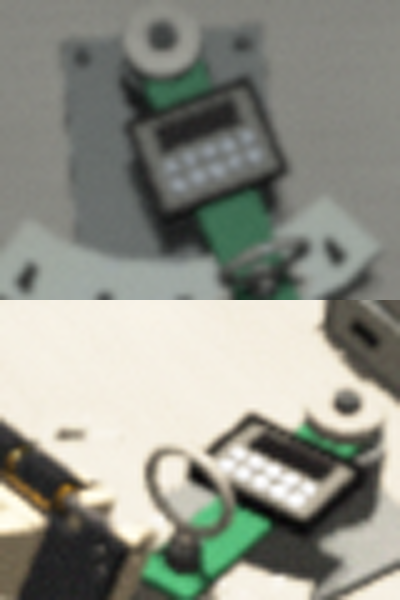

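The ring centre is at side pixel (358,183), against a predicted (357.6,182.8) for the pin home at -0.30. The gripper is clear, so I'm handing in.

```bash
python3 -c "
from rig import ctrl;print(ctrl.finish_job())"
```

```text
the job is handed in; nothing more can be done
None
```

I moved the swing arm one hole towards the rack, to about -0.30 rad, with the pin home as far as the last pictures show and the gripper clear, and handed the job in; no verdict came back.

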